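# Set the probe carrier to the red marker and hang the test probe

### The job

Set up the probe station for the next test: first slide the orange-gripped collar along the bar until its white pointer lines up with the red marker (not the yellow one) and let go of it there. Then draw the red-handled probe straight up out of its lightweight blue stand without tipping the stand, and hang it upright in the collar's fork with its black flange resting down on both prongs, leaving the pointer still on the red marker and everything else on the bench where it was.

Things in the scene. Friction and masses are not known exactly. Their poses are not given: they have to be found in the camera images.
- station: probe station fixed to the bench: grey base 190 (x) by 360 (y) by 12 mm with a green circuit board, and a steel bar 16 mm thick between two aluminium posts (at y = -163 and +163 mm, tops at z = 117 mm). Origin: centre of the underside; z up; y along the bar. Bar axis at x = +35, z = 105 mm; a white scale rail 14 mm wide (top z = 86 mm) runs parallel at x = +78 mm
- collar (a joint): position of the sliding collar along the bar in m: 0 at mid-bar, growing towards the station's +y, range -0.125 to 0.125. The collar (black, 36 mm diameter, 30 mm along the bar, it cannot turn) stays where it is left; it takes about 4 N to slide
- pointer (a point): tip of the white pointer of the collar (3 mm wide), which reaches from the collar towards the scale rail (station +x). Axes as the station's
- collar_grip (a point): middle of the height at which to pinch the collar's orange thumb grip, an upright block 30 mm across the bar (x), 24 mm along it (y), whose top is 16 mm above this point; the top of the black collar is 24 mm below this point. Axes as the station's
- fork_seat (a point): seat of the collar's aluminium fork: point on the fork's top face where the hung probe's axis belongs, 68 mm to the station's -x side of the bar axis. The slot is 18 mm wide, its back wall 10 mm to the +x side of this point; it is open towards -x, upwards and downwards. Prongs 8 mm thick, 10 mm wide. Axes as the station's
- fork_mouth (a point): open -x end of the fork, on the slot's middle line and top face, 38 mm from the seat. A flared mouth narrows from here to the prong ends, which carry a lip 4 mm high each (inner faces 18 mm from the seat). The probe's shaft enters here towards +x with the flange above the lips, then is lowered on the seat. Axes as the station's
- red_marker_mid (a point): centre of the top of the red marker, a clip 10 mm wide along the bar, 18 mm across, 16 mm high, fixed on the scale rail; the pointer belongs at the same place along the bar (station y). Axes as the station's
- yellow_marker_mid (a point): the same for the yellow marker: not the one to use. Red and yellow may lie either side of the collar
- stand: light free-standing blue stand, 60 g: foot disc 70 mm in diameter and 6 mm thick with an upright tube 28 mm in outer diameter, 15 mm bore, rim 80 mm above the bench. Origin: centre of its underside; z up
- probe: test probe, 45 g, upright in the stand at the start: 130 mm long, steel shaft 11 mm in diameter with a pointed lower end, black flange 28 mm in diameter from 70 to 76 mm above the point, red handle 16 mm in diameter from 76 to 130 mm. Origin: the point at its lower end; z along the probe to the handle end. In the stand the flange rests on the rim, the point 10 mm above the bench
- probe_flange (a point): centre of the underside of the probe's flange; it comes to the fork's seat when hung
- heatsink: loose finned aluminium heat sink 50 by 50 by 25 mm, bystander. Origin: centre of the underside
- screw_dish: small steel dish 84 mm across, 28 mm high, bystander. Origin: centre of the underside
- flux_jar: amber jar 48 mm across, 50 mm high, bystander. Origin: centre of the underside
- spool: grey spool 60 mm across, 46 mm high, standing on end, bystander. Origin: centre of the underside
- screwdriver: red-handled screwdriver lying on the bench, bystander. Origin: about its middle, x towards the blade
There are look-alikes about, which are no part of the job. What is meant by the stand is not green or turquoise, and is the smaller of those in its own colour.

How it is judged (in metres and radians):
On the way, in this order (a step that is already met when the one before it is completed fails the run):
1. the collar stands still with its pointer within 4 mm of the red marker, let go by the fingers (y of pointer in the frame of red_marker_mid between -0.004 and 0.004 m and velocity of joint collar between -0.004 and 0.004 m/s and contact force between the fingers and station below 0.2 N), for 0.2 s.
2. the probe is drawn clear of the stand, which still stands upright (z of probe in the frame of stand above 0.082 m and angle between stand's own z axis and vertical below 0.2 rad), for 0.1 s.
At the end, for the whole second after the job is handed in: The white pointer is within 4 mm of the red marker's middle along the bar; the probe hangs upright (within 0.12 rad) and at rest in the fork, its axis within 8 mm of the seat and its flange down on the prongs (within 2.5 mm); the stand is upright, at rest and within 40 mm of its first place (y of pointer in the frame of red_marker_mid between -0.004 and 0.004 m and horizontal distance between probe_flange and fork_seat below 0.008 m and z of probe_flange in the frame of fork_seat between -0.0025 and 0.0025 m and angle between probe's own z axis and vertical below 0.12 rad and linear speed of each of probe, stand below 0.02 m/s and angle between stand's own z axis and vertical below 0.05 rad and distance of stand from where it was at the start of the episode below 0.04 m); the robot touches nothing.
It fails at once if the stand is tipped (more than 0.3 rad) (angle between stand's own z axis and vertical above 0.3 rad).
It fails at once if a bystander is shifted by more than 25 mm (distance of any of heatsink, screw_dish, flux_jar, spool, screwdriver from where it was at the start of the episode above 0.025 m).
It also fails if it takes over 61 s, if anything falls off the work surface, if the arm or the gripper's body presses on something with over 40 N, if the wrist force passes 120 N, or if a joint passes its speed limit or range.

### The arm

A 7-joint arm with a two-finger parallel gripper is mounted at the origin on the work surface. World frame = base frame: x ahead of the robot, y to its left, z up, the work surface at z = 0. Lengths are in mm, angles in rad, forces in N, time in s.
With the tool pointing down it reaches from about 400 to 900 mm from the base axis. Payload 5.5 kg.
Tool frame: the origin (TCP) lies at the very end of the fingers, on their centre line; the grasp point (between the pads) lies 19 mm behind it; x points along the fingers, y is the direction in which the jaws open and shut, and the axes are right-handed (so a half turn about x gives the same grasp; the last joint's range is limited). The gripper opens to 92 mm and grips with 3 to 60 N. Pads are 19 mm wide; open, the fingers measure 130 mm over their backs; the gripper's body (75 mm by 190 mm) begins 47 mm behind the grasp point.
Start: joints at [1.43, 0.501, -0.427, 1.55, 0.221, 1.138, -0.21], TCP at [255.427, -597.71, 226.729] pointing down, gripper open.
Joint ranges: [-2.88, 2.88], [-0.31, 2.03], [-1.54, 1.56], [0.2, 2.42], [-1.41, 4.55], [0.19, 2.02], [-2.57, 2.57]. Speed limits (rad/s): [2.57, 2.57, 3.14, 3.14, 3.14, 3.14, 3.14].

### API

Orientations are given as a 3x3 rotation matrix whose columns are the frame's x, y, z axes.
In Python, from plant import r gives the robot as it stands.
- The arm moves only by the tool carry_out, never from a script. Its argument "commands" is a list of rows, each a list of 3 entries, a list of its own where there are three numbers: the shift along the tool's x, y, z in units of 0.5 m (1.0 is 0.5 m), then the turn, a rotation vector about the tool's x, y, z in units of 10 degrees (1.0 is 10 degrees), then the opening, from 0 (shut) to 1 (fully open). In form: [[[dx, dy, dz], [wx, wy, wz], grip], ...]. A call has 1 to 10 rows; each row shifts and turns the pose as measured when the row begins, along the tool's axes as they then stand; what a row does not reach is not made up. A row lasts 1/8 s, in which the tool goes at most 62.5 mm and 10.7 degrees, less where a joint would pass 70% of its speed; a pose out of reach is approached as far as the arm can. A call with a number of a shift or a turn outside -1 to 1 is refused whole. A call with a gripper value outside its range is refused whole. The fingers move at their own pace and stop on an object; the grip force is fixed at half the most. Time passes only in rows, so rows that do not move let the fingers close. It gives the time, the measured TCP pose, the force and the opening at its end, in the units of the state.
- r.read_state(): the state, without advancing time (a new reading comes with each control period).
- r.grab_frame(name): name is "side" or "top"; returns a dict with "image" (480x640x3 uint8, red, green, blue), "range_z" (480x640 float32, mm along the optical axis (not along the pixel's ray), 0 where there is no reading), "fov_y" (degrees; the focal length in pixels is half the picture's height over the tangent of half this angle, whatever the lens; pixels are square), "cx", "cy" (the principal point, pixels), "world_from_camera" (4x4, takes a point from camera to world coordinates). Camera axes: x right, y down, z forward; pixel columns grow to the right and rows downward; lengths in mm; the calibration is good to about 2 mm. A picture is of the moment at which its call begins.
- r.finish_job(): hands the job in, once; it reports no verdict.
Trained networks look in the newest picture that a camera, given by its name, has taken for a name from the list of things; names that differ only in an ending like _2 or _b are one class to them, and where a whole thing is asked for, a point or a joint stands for the part that bears it (a point fixed in the world has none). Each returns a list of dicts, best first, with "p" (0 to 1); they miss things now and then, are a little off and sometimes report something else, mostly with a low value. They report only what shows in the picture. A call takes as long as a camera call. They do not tell look-alikes from the thing itself.
- r.search_frame(camera, name): "point" ([x, y, z] in mm, in world coordinates, good to about 4 mm: the middle of the surface that is visible of it).
The state is a dict: "time": time; "q": joint angles; "joint_velocities": joint speeds; "effort": joint torques, N m; "position": TCP position; "tool_rot": TCP orientation; "ft_force": force on the tool from outside, world axes, zero at the start; "torque": the same for the moment, N m; "grip_width": finger opening in mm.
Only numpy, scipy, OpenCV 4.12 (cv2) and the standard library are available. Lean on these libraries where they do the work, as an engineer would, in place of code of your own. Each camera call takes 0.05 s, during which the arm holds its last target. There are 200 camera calls.

## Working session

There is one attempt and no reset: what is moved stays moved. The work goes in short steps, Python scripts to look and compute and a tool call to move; the robot and the scene stay as the last step left them, time stands still between calls to the robot, and variables do not carry over. Pictures are saved under pics/ and viewed, about 8 in all and at most 12, crops included, and the job is handed in when it is done.

Besides the shell and the picture viewer there is one more tool, called after "Request:" as name(argument=value, ...) on one line, values as JSON. carry_out: Moves the arm, as the interface text tells. Shifts and turns lie within -1 to 1; 1 stands for 0.5 m of shift or 10 degrees of turn. Its arguments: {"type":"object","properties":{"commands":{"type":"array"}},"required":["commands"]}

```bash
mkdir -p pics; cat > h.py <<'E'
import numpy as np, cv2
from plant import r
def grab(n):
    f=r.grab_frame(n); np.savez('%s.npz'%n,**f); return f
def save(f,name,box=None,scale=1):
    im=f['image'][...,::-1]
    if box: im=im[box[1]:box[3],box[0]:box[2]]
    cv2.imwrite('pics/'+name+'.png',cv2.resize(im,None,fx=scale,fy=scale,interpolation=cv2.INTER_CUBIC))
def cloud(f):
    z=f['range_z'].astype(float);h,w=z.shape
    fl=h/2/np.tan(np.radians(f['fov_y'])/2)
    u,v=np.meshgrid(np.arange(w),np.arange(h))
    P=np.stack([(u-f['cx'])/fl*z,(v-f['cy'])/fl*z,z,np.ones_like(z)],-1)@np.array(f['world_from_camera']).T
    P=P[...,:3]; P[z==0]=np.nan; return P
def pix(f,p):
    c=np.linalg.inv(f['world_from_camera'])@np.r_[p,1]
    fl=240/np.tan(np.radians(f['fov_y'])/2)
    return (c[:2]/c[2]*fl+[f['cx'],f['cy']]).round(1)
E
python3 - <<'E'
from h import *
np.set_printoptions(suppress=True,precision=2)
s=r.read_state(); print(s['time'],s['position'],np.array(s['tool_rot']),s['grip_width'])
for n in ('top','side'):
    f=grab(n); save(f,n+'0')
    print(n,np.array(f['world_from_camera']),f['fov_y'])
    for t in 'station collar pointer collar_grip fork_seat fork_mouth red_marker_mid yellow_marker_mid stand probe probe_flange screwdriver'.split():
        print(t,[(np.round(d['point'],0).tolist(),round(d['p'],2),pix(f,d['point']).tolist()) for d in r.search_frame(n,t)][:4])
E
```

```text
0.0 [ 255.06 -597.11  225.67] [[-0.    0.39 -0.92]
 [ 0.   -0.92 -0.39]
 [-1.   -0.   -0.  ]] 91.79483664862332
top [[  -0.03   -0.99    0.13  330.31]
 [  -1.      0.03   -0.01  108.53]
 [   0.01   -0.13   -0.99 1458.25]
 [   0.      0.      0.      1.  ]] 44.46929374721381
station [([564.0, -145.0, 21.0], 0.61, [415.1, 226.1])]
collar [([575.0, -162.0, 108.0], 0.73, [428.4, 215.1])]
pointer [([578.0, -159.0, 102.0], 0.77, [426.3, 214.5])]
collar_grip [([575.0, -165.0, 100.0], 0.95, [428.8, 215.9])]
fork_seat [([573.0, -162.0, 106.0], 0.91, [428.2, 216.1])]
fork_mouth [([576.0, -163.0, 103.0], 0.77, [428.1, 215.1])]
red_marker_mid [([563.0, -144.0, 22.0], 0.74, [414.7, 226.6])]
yellow_marker_mid [([652.0, -208.0, 103.0], 0.54, [445.5, 183.0])]
stand [([546.0, 192.0, 9.0], 0.9, [279.5, 237.5]), ([355.0, 322.0, 10.0], 0.69, [227.9, 316.2]), ([484.0, 299.0, 7.0], 0.63, [237.1, 263.4]), ([458.0, 562.0, 9.0], 0.59, [130.4, 277.0])]
probe [([490.0, 304.0, 94.0], 0.62, [229.7, 257.5])]
probe_flange [([630.0, -77.0, 105.0], 0.58, [390.8, 193.5])]
screwdriver [([306.0, -294.0, 22.0], 0.71, [4
[... 491 characters left out ...]
.0, 312.0, 103.0], 0.21, [279.7, 290.3])]
fork_seat [([584.0, -158.0, 102.0], 0.84, [337.3, 197.0])]
fork_mouth [([586.0, -153.0, 102.0], 0.6, [335.9, 197.6])]
red_marker_mid []
yellow_marker_mid [([297.0, -290.0, 11.0], 0.54, [433.3, 224.3])]
stand [([453.0, 578.0, 14.0], 0.91, [220.9, 405.7]), ([475.0, 325.0, 6.0], 0.88, [283.1, 324.8]), ([539.0, 201.0, 20.0], 0.69, [288.8, 284.1]), ([342.0, 344.0, 6.0], 0.63, [326.5, 350.3])]
probe [([485.0, 310.0, 107.0], 0.7, [280.2, 288.4])]
probe_flange [([482.0, 312.0, 104.0], 0.55, [280.7, 290.2]), ([661.0, 181.0, 20.0], 0.37, [257.0, 266.6]), ([584.0, -157.0, 104.0], 0.21, [337.0, 196.6])]
screwdriver [([296.0, -292.0, 14.0], 0.56, [433.9, 223.4])]
```

View pics/top0.png

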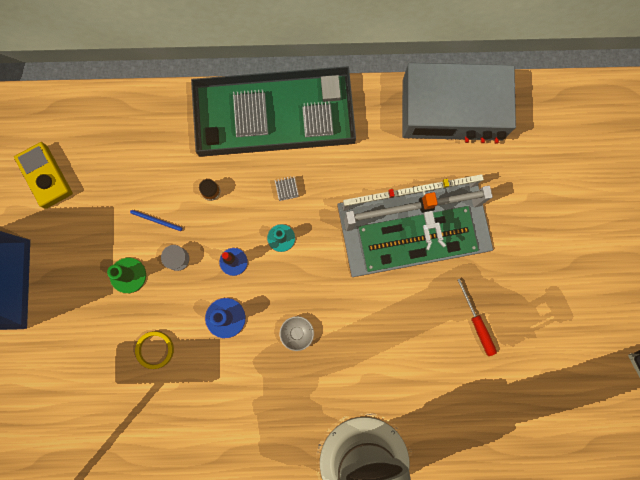

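View pics/side0.png

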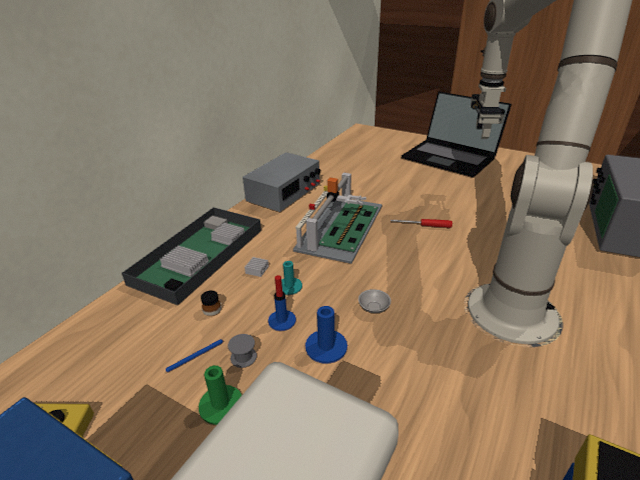

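The top view shows the station at about (417,228), with the grip at (429,201), red marker at (391,193) and yellow marker at (447,183).

Stand candidates:
- small blue with the red probe (233,261)
- larger blue (226,317)
- turquoise (281,237)
- green (127,273)

The small blue one fits the description. For red handles, there is the probe at (228,256) and the screwdriver at (485,335). I'll now measure and check a close crop.

```bash
cat > m.py <<'E'
from h import *
np.set_printoptions(suppress=True,precision=1)
def L(n):
    d=np.load(n+'.npz'); return {k:d[k] for k in d}
def mask(f,name):
    hsv=cv2.cvtColor(f['image'],cv2.COLOR_RGB2HSV).astype(int);H,S,V=hsv[...,0],hsv[...,1],hsv[...,2]
    return {'red':((H<5)|(H>174))&(S>150)&(V>70),'orange':(H>=6)&(H<14)&(S>190)&(V>120),
     'yellow':(H>=20)&(H<32)&(S>170)&(V>120),'blue':(H>=105)&(H<122)&(S>150),'grey':(S<45)}[name]
def box(P,c,d,zlo,zhi):
    return (abs(P[...,0]-c[0])<d)&(abs(P[...,1]-c[1])<d)&(P[...,2]>zlo)&(P[...,2]<zhi)
def st(n,P,m):
    Q=P[m]; print(n,len(Q),'med',np.median(Q,0),'lo',np.percentile(Q,3,axis=0),'hi',np.percentile(Q,97,axis=0)) if len(Q) else print(n,0)
E
python3 - <<'E'
from m import *
C=[590,-140]
for n in('top','side'):
    f=L(n);P=cloud(f);print('==',n)
    m=box(P,C,200,-50,250)
    for c in('red','orange','yellow'): st(c,P,mask(f,c)&m&(P[...,2]>40))
    S=[485,307]
    st('handle',P,mask(f,'red')&box(P,S,60,60,200)); st('blue high',P,mask(f,'blue')&box(P,S,60,40,95)); st('blue foot',P,mask(f,'blue')&box(P,S,60,-5,15))
    for lab,a,b in(('rail',82,91),('bar',108,116),('post',115,121)):
        mm=m&mask(f,'grey')&(P[...,2]>a)&(P[...,2]<b); st(lab,P,mm)
        if n=='top' and mm.sum()>20:
            l=cv2.fitLine(P[mm][:,:2].astype(np.float32),cv2.DIST_HUBER,0,.01,.01).ravel(); print('line',lab,l,np.degrees(np.arctan2(l[1],l[0])))
    if n=='top':
        g=box(P,C,220,6,24); rect=cv2.minAreaRect(P[g][:,:2].astype(np.float32)); print('base',rect)
    table=box(P,[480,100],60,-20,20); print('table z',np.nanmedian(P[table][:,2]))
t=L('top');s=L('side')
a=cv2.resize(t['image'][160:285,325:510],(592,400));b=cv2.resize(t['image'][220:345,190:310],(384,400))
cv2.imwrite('pics/c1.png',cv2.resize(np.hstack([a,b])[...,::-1],(800,328)))
E
```

```text
== top
red 32 med [633.7 -78.1 102.5] lo [ 624.6 -276.3   66.6] hi [773.4 -73.  106.5]
orange 173 med [ 601.  -155.   161.7] lo [ 588.3 -169.9  128.6] hi [ 616.  -146.2  166.5]
yellow 40 med [ 654.2 -207.6  101.8] lo [ 646.8 -214.4   91.2] hi [ 661.5 -204.   105.5]
handle 34 med [490.1 308.8 139.7] lo [483.4 303.7 133.7] hi [496.6 315.6 144.5]
blue high 0
blue foot 276 med [476.  309.    6.2] lo [460.4 281.6  -0.1] hi [519.8 339.2  11.5]
rail 63 med [ 786.1 -283.3   87.1] lo [ 571.3 -333.3   82.3] hi [789.3  29.7  90.8]
line rail [   0.7   -0.7  739.9 -251.9] -48.304516
bar 295 med [ 586.3 -154.   111.8] lo [ 513.1 -305.9  108.2] hi [635.2  23.7 115.7]
line bar [   0.2   -1.   594.7 -120.4] -81.14302
post 162 med [ 592.3 -106.1  117. ] lo [ 561.6 -307.2  115.2] hi [637.2  28.6 120.6]
line post [   0.2   -1.   596.3 -123.1] -80.70177
base ((589.975830078125, -139.76239013671875), (439.68817138671875, 439.5909118652344), 89.93154907226562)
table z -0.05603212259632073
== side
red 26 med [631. -76.  98.] lo [622.4 -82.   88.2] hi [638.5 -71.7 103.1]
orange 109 med [ 600.1 -149.8  147. ] lo [ 587.5 -164.7  124.6] hi [ 612.3 -144.8  162.1]
yellow 9 med [ 654.7 -206.2   96.2] lo [ 651.5 -208.6   91.3] hi [ 659.1 -203.4  102.9]
handle 118 med [486.8 314.3 116.6] lo [481.1 306.1  85.7] hi [496.2 317.6 140.1]
blue high 132 med [481.5 319.6  60.8] lo [475.3 308.5  41.1] hi [494.9 323.4  81.2]
blue foot 322 med [481.4 319.2   5.2] lo [458.9 280.    1.9] hi [518.9 340.7  12.3]
rail 232 med [628.9 -75.9  85.1] lo [ 559.7 -311.1   82.5] hi [789.2  33.3  90.1]
bar 233 med [587.8 -96.4 111.3] lo [ 557.6 -300.5  108.2] hi [628.8  29.1 115.3]
post 38 med [580.   17.  116.3] lo [ 559.4 -304.4  115.1] hi [633.7  27.5 118.9]
table z -0.9374877418528058
```

View pics/c1.png

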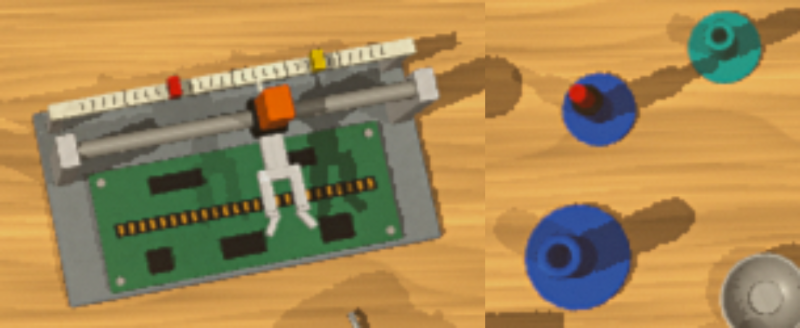

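The crop confirms the choices: the small blue stand holds the red probe, the larger blue and turquoise stands are empty, and the red marker is left of the collar with the yellow one to its right. Next I'll refine yaw, bar line and fork height, and work out the first move.

```bash
cat >> m.py <<'E'
def frame(yaw):
    a=np.radians(yaw); return np.array([np.cos(a),np.sin(a)]),np.array([-np.sin(a),np.cos(a)])
def delta(target,yaw):
    s=r.read_state();R=np.array(s['tool_rot']);p=np.array(s['position'])
    e,u=frame(yaw); y=np.r_[-u,0]; x=np.array([0,0,-1.]); Rt=np.stack([x,y,np.cross(x,y)],1)
    print('t',round(s['time'],2),'pos',p,'grip',round(s['grip_width'],1),'F',np.array(s['ft_force']),'q',np.round(s['q'],2))
    print('shift units',np.round(R.T@(np.array(target)-p)/500,4),'turn units',np.round(np.degrees(cv2.Rodrigues(R.T@Rt)[0].ravel())/10,3))
E
python3 - <<'E'
from m import *
e,u=frame(9)
for n in('top','side'):
    f=L(n);P=cloud(f); a=P[...,:2]@e; b=P[...,:2]@u; z=P[...,2]
    oc=np.array([601,-155]); a0,b0=oc@e,oc@u
    print(n,'grip a0 b0',a0,b0)
    for nm,m in(('orange top',mask(f,'orange')&(abs(b-b0)<40)&(abs(a-a0)<40)&(z>156)),('orange all',mask(f,'orange')&(abs(b-b0)<40)&(abs(a-a0)<40)),
      ('red',mask(f,'red')&(abs(b-b0-72)<25)&(abs(a-a0-43)<25)&(z>85)),
      ('fork',(abs(b-b0)<30)&(a<a0-35)&(a>a0-115)&(z>70)&(z<150)),('prongs',(abs(b-b0)<30)&(a<a0-50)&(a>a0-83)&(z>70)&(z<150)),
      ('postL',(b-b0<250)&(b-b0>150)&(abs(a-a0)<30)&(z>112)&(z<122)),('postR',(b-b0>-250)&(b-b0<-100)&(abs(a-a0)<30)&(z>112)&(z<122)),
      ('bar',(b-b0>40)&(b-b0<150)&(abs(a-a0)<20)&(z>106)&(z<120)),('pointer',(abs(b-b0)<10)&(a-a0>20)&(a-a0<38)&(z>80)&(z<125))):
        Q=np.stack([a,b,z],-1)[m]
        if len(Q): print(nm,len(Q),'med',np.median(Q,0),'rel',np.median(Q,0)[:2]-[a0,b0],'lo',np.percentile(Q,4,axis=0),'hi',np.percentile(Q,96,axis=0))
    m=(b-b0>30)&(b-b0<190)&(abs(a-a0)<14)&(z>104)&(z<120); print('bar slope deg',np.degrees(np.polyfit(b[m],a[m],1)[0]))
delta([601,-155,220],9)
E
```

```text
top grip a0 b0 569.3533506164421 -247.1088062814251
orange top 133 med [ 569.  -250.6  162.6] rel [-0.3 -3.5] lo [ 557.4 -261.4  157.1] hi [ 583.  -239.6  166.5]
orange all 172 med [ 568.9 -247.4  161.7] rel [-0.4 -0.3] lo [ 556.9 -261.2  130.6] hi [ 582.8 -239.4  166.4]
red 30 med [ 612.6 -176.4  102.6] rel [43.3 70.7] lo [ 605.2 -180.6   99. ] hi [ 620.8 -171.7  106.3]
fork 305 med [ 505.2 -251.6  105.5] rel [-64.1  -4.5] lo [ 468.4 -270.4   99.1] hi [ 530.9 -233.   111. ]
prongs 162 med [ 505.2 -252.3  106. ] rel [-64.1  -5.2] lo [ 487.7 -270.1  100.3] hi [ 518.2 -233.2  110.8]
postL 106 med [570.4 -71.7 116.1] rel [  1.1 175.4] lo [556.8 -91.9 112.4] hi [583.8 -61.6 121.6]
postR 126 med [ 571.4 -390.3  115.8] rel [   2.  -143.2] lo [ 558.5 -402.5  112.2] hi [ 584.2 -353.1  120.7]
bar 296 med [ 569.9 -152.9  111.4] rel [ 0.6 94.2] lo [ 563.3 -203.2  107.1] hi [ 577.1 -101.5  116.9]
pointer 12 med [ 601.3 -250.7  102.1] rel [32.  -3.6] lo [ 595.3 -253.1   81.3] hi [ 607.1 -239.9  105.6]
bar slope deg -0.4396881636868966
side grip a0 b0 569.3533506164421 -247.1088062814251
orange to
[... 428 characters left out ...]
med [ 503.2 -245.6  103.7] rel [-66.2   1.5] lo [ 488.4 -271.2   97.6] hi [ 517.9 -231.1  107.1]
postL 46 med [565.8 -67.7 115. ] rel [ -3.5 179.4] lo [554.  -85.4 112.6] hi [580.8 -59.8 117.6]
postR 30 med [ 566.9 -391.8  114.3] rel [  -2.4 -144.7] lo [ 554.2 -401.9  112.4] hi [ 581.2 -375.2  117.6]
bar 93 med [ 565.6 -149.9  110.3] rel [-3.7 97.2] lo [ 560.  -204.4  106.9] hi [ 573.2 -101.3  114.2]
pointer 10 med [ 603.5 -251.5   91.5] rel [34.1 -4.4] lo [ 593.4 -255.3   80.6] hi [ 606.8 -243.4  102. ]
bar slope deg 0.9826412032034796
t 1.3 pos [ 255.4 -597.7  226.7] grip 91.7 F [ 0.1  0.6 -0.7] q [ 1.4  0.5 -0.4  1.6  0.2  1.1 -0.2]
shift units [ 0.  -0.5 -1. ] turn units [ 1.4 -0.   0. ]
```

Request:
carry_out(commands=[[[0,0,0],[0.7,0,0],1],[[0,0,0],[0.7,0,0],1],[[0,-0.084,-0.091],[0,0,0],1],[[0,-0.084,-0.091],[0,0,0],1],[[0,-0.084,-0.091],[0,0,0],1],[[0,-0.084,-0.091],[0,0,0],1],[[0,-0.084,-0.091],[0,0,0],1],[[0,-0.084,-0.091],[0,0,0],1],[[0,-0.084,-0.091],[0,0,0],1],[[0,-0.084,-0.091],[0,0,0],1]])

```text
time: 2.55
position: [567.4, -214.0, 226.6]
tool_rot: [[0.002, 0.135, -0.991], [-0.006, -0.991, -0.135], [-1.0, 0.006, -0.001]]
ft_force: [0.6, -0.7, 0.4]
grip_width: 91.6
```

```bash
python3 -c "
from m import *
delta([601.8,-158.8,220],9)"
```

```text
t 2.55 pos [ 567.4 -214.   226.6] grip 91.6 F [ 0.6 -0.7  0.4] q [ 0.7  0.4 -0.5  1.7  0.2  1.1 -1.3]
shift units [ 0.  -0.1 -0.1] turn units [-0.1 -0.  -0. ]
```

Request:
carry_out(commands=[[[0,-0.06,-0.052],[-0.12,0,0],1],[[0,-0.038,-0.033],[0,0,0],1],[[0,0,0],[0,0,0],1]])

```text
time: 2.92
position: [606.8, -149.5, 227.0]
tool_rot: [[0.005, 0.168, -0.986], [-0.003, -0.986, -0.168], [-1.0, 0.003, -0.004]]
ft_force: [-0.3, 0.2, 0.5]
grip_width: 91.6
```

```bash
sed -i 's/precision=1/precision=3/' m.py; python3 -c "
from m import *
delta([601.8,-158.8,128],9)"
```

```text
t 2.92 pos [ 606.755 -149.51   226.974] grip 91.6 F [-0.299  0.25   0.527] q [ 0.6   0.47 -0.55  1.62  0.27  1.12 -1.42]
shift units [0.198 0.016 0.014] turn units [ 0.066 -0.024 -0.02 ]
```

Request:
carry_out(commands=[[[0.05,0.016,0.014],[0.066,-0.024,-0.02],1],[[0.06,0,0],[0,0,0],1],[[0,0,0],[0,0,0],1]])

```text
time: 3.3
position: [599.9, -163.3, 171.3]
tool_rot: [[-0.0, 0.153, -0.988], [-0.003, -0.988, -0.153], [-1.0, 0.003, 0.001]]
ft_force: [0.0, -0.6, 0.0]
grip_width: 91.5
```

```bash
python3 -c "
from m import *
delta([601.8,-158.8,128],9)"
```

```text
t 3.3 pos [ 599.948 -163.27   171.324] grip 91.5 F [ 0.01  -0.561  0.004] q [ 0.61  0.53 -0.53  1.67  0.3   1.02 -1.44]
shift units [ 0.087 -0.009 -0.005] turn units [-0.021  0.005 -0.017]
```

Request:
carry_out(commands=[[[0.04,-0.007,-0.004],[0,0,0],1],[[0,0,0],[0,0,0],1],[[0.036,0,0],[0,0,0],1],[[0,0,0],[0,0,0],1],[[0,0,0],[0,0,0],1]])

```text
time: 3.92
position: [602.8, -161.6, 133.7]
tool_rot: [[0.003, 0.151, -0.989], [-0.005, -0.989, -0.151], [-1.0, 0.005, -0.003]]
ft_force: [0.3, 0.7, 0.6]
grip_width: 91.8
```

```bash
python3 -c "
from m import *
delta([601.8,-158.8,128],9)"
```

```text
t 3.92 pos [ 602.794 -161.593  133.71 ] grip 91.8 F [0.347 0.723 0.554] q [ 0.59  0.57 -0.51  1.7   0.33  0.95 -1.47]
shift units [ 0.011 -0.006  0.001] turn units [-0.034 -0.014 -0.031]
```

Close enough, so I'll close on the grip.

Request:
carry_out(commands=[[[0.006,-0.004,0],[-0.03,0,0],0.5],[[0,0,0],[0,0,0],0.3],[[0,0,0],[0,0,0],0.0],[[0,0,0],[0,0,0],0.0],[[0,0,0],[0,0,0],0.0],[[0,0,0],[0,0,0],0.0],[[0,0,0],[0,0,0],0.0],[[0,0,0],[0,0,0],0.0]])

```text
time: 4.92
position: [603.3, -160.1, 131.7]
tool_rot: [[0.005, 0.156, -0.988], [-0.006, -0.988, -0.156], [-1.0, 0.007, -0.004]]
ft_force: [1.9, -2.3, -0.0]
grip_width: 23.4
```

```bash
python3 -c "
from m import *
e,u=frame(9)
p=r.read_state()['position'][:2]; p=np.array(p); print('a,b',p@e,p@u)
delta([601.8,-158.8,128],9)"
```

```text
a,b 570.8408439512128 -252.5403886838338
t 4.92 pos [ 603.319 -160.132  131.693] grip 23.4 F [ 1.856 -2.281 -0.024] q [ 0.59  0.57 -0.51  1.7   0.34  0.95 -1.47]
shift units [ 0.007 -0.003  0.003] turn units [-0.003 -0.025 -0.039]
```

Gripped (24 mm block). Slide about 76 mm along tool -y.

Request:
carry_out(commands=[[[0,-0.03,0],[0,0,0],0],[[0,-0.03,0],[0,0,0],0],[[0,-0.03,0],[0,0,0],0],[[0,-0.03,0],[0,0,0],0],[[0,-0.02,0],[0,0,0],0],[[0,0,0],[0,0,0],0],[[0,0,0],[0,0,0],0]])

```text
time: 5.8
position: [592.4, -92.7, 131.7]
tool_rot: [[0.007, 0.153, -0.988], [-0.011, -0.988, -0.153], [-1.0, 0.012, -0.005]]
ft_force: [0.7, -3.7, 1.2]
grip_width: 24.0
```

```bash
python3 -c "
from m import *
e,u=frame(9)
p=np.array(r.read_state()['position'][:2]); print('a,b',p@e,p@u,'remaining',-176.2-p@u)
delta([601.8,-158.8,131],9)"
```

```text
a,b 570.6500629423402 -184.24348967245044 remaining 8.043489672450448
t 5.8 pos [592.446 -92.706 131.654] grip 24.0 F [ 0.684 -3.743  1.155] q [ 0.5   0.53 -0.52  1.77  0.34  0.92 -1.59]
shift units [0.003 0.134 0.002] turn units [-0.021 -0.029 -0.07 ]
```

Request:
carry_out(commands=[[[0,-0.012,0],[0,0,0],0],[[0,0,0],[0,0,0],0],[[0,-0.004,0],[0,0,0],0],[[0,0,0],[0,0,0],0],[[0,0,0],[0,0,0],0]])

```text
time: 6.42
position: [591.2, -85.2, 131.6]
tool_rot: [[0.007, 0.151, -0.988], [-0.011, -0.988, -0.151], [-1.0, 0.012, -0.005]]
ft_force: [0.2, -3.2, 3.3]
grip_width: 23.9
```

```bash
cat > look.py <<'E'
from m import *
import sys
e,u=frame(9)
p=np.array(r.read_state()['position'][:2]); print('tool a,b',p@e,p@u)
for n in('top','side'):
    f=grab(n);P=cloud(f);a=P[...,:2]@e;b=P[...,:2]@u;z=P[...,2]
    for nm,m in(('red',mask(f,'red')&(abs(b+176)<25)&(abs(a-612)<20)&(z>85)&(z<110)),('redtop',mask(f,'red')&(abs(b+176)<25)&(abs(a-612)<20)&(z>100)&(z<110)),
     ('orange',mask(f,'orange')&(abs(b+176)<40)&(abs(a-569)<30)&(z>156)),
     ('fork',(abs(b+176)<35)&(a<525)&(a>455)&(z>92)&(z<118))):
        Q=np.stack([a,b,z],-1)[m]
        if len(Q): print(n,nm,len(Q),'med',np.median(Q,0),'lo',np.percentile(Q,4,axis=0),'hi',np.percentile(Q,96,axis=0))
    c=pix(f,np.r_[595*e-176*u,105]).astype(int); s=45 if n=='top' else 32
    save(f,sys.argv[1]+n,(c[0]-s,c[1]-s,c[0]+s,c[1]+s),400/2/s)
a=cv2.imread('pics/%stop.png'%sys.argv[1]);b=cv2.imread('pics/%sside.png'%sys.argv[1])
cv2.imwrite('pics/%s.png'%sys.argv[1],np.hstack([a,b]))
E
python3 look.py p1
```

```text
tool a,b 570.5912580002196 -176.64656030336045
top fork 264 med [ 500.488 -175.37   106.166] lo [ 467.598 -193.529  100.003] hi [ 522.331 -156.075  111.47 ]
side red 21 med [ 610.865 -174.43    94.222] lo [ 603.385 -177.462   88.632] hi [ 618.892 -169.393  102.967]
side redtop 6 med [ 610.425 -174.475  101.907] lo [ 607.288 -177.936  100.999] hi [ 617.24  -170.401  103.054]
side fork 158 med [ 492.405 -167.979  103.471] lo [ 464.635 -194.056   96.807] hi [ 520.179 -154.89   107.74 ]
```

View pics/p1.png

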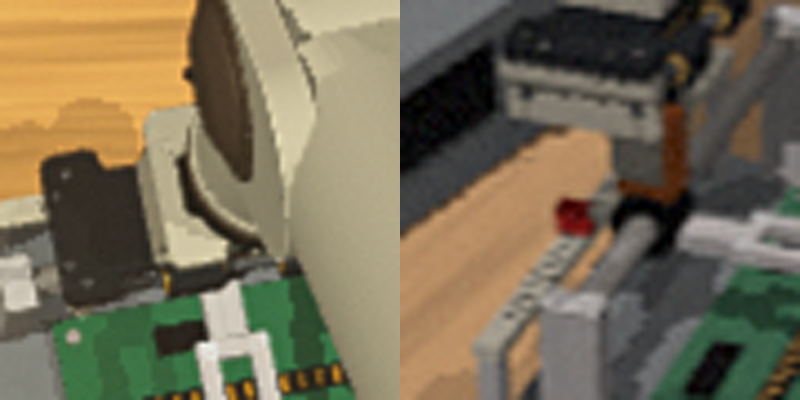

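Released position agrees within about 1.5 mm. Let go, back off upward and move toward the probe, then look without occlusion.

Request:
carry_out(commands=[[[0,0,0],[0,0,0],0.6],[[0,0,0],[0,0,0],0.6],[[0,0,0],[0,0,0],0.6],[[0,0,0],[0,0,0],0.6],[[-0.08,0,0],[0,0,0],0.6],[[-0.1,0,0],[0,0,0],0.6],[[-0.05,-0.1,0.05],[0,0,0],0.6],[[0,-0.11,0.05],[0,0,0],0.6],[[0,-0.11,0.05],[0,0,0],0.6],[[0,0,0],[0,0,0],0.6]])

```text
time: 7.78
position: [490.2, 68.9, 248.2]
tool_rot: [[0.009, 0.15, -0.989], [-0.008, -0.989, -0.15], [-1.0, 0.009, -0.007]]
ft_force: [0.1, -0.5, -0.3]
grip_width: 55.1
```

```bash
python3 look.py p2; python3 -c "
from m import *
delta([490,310,200],9)"
```

```text
tool a,b 494.9557109852195 -8.590254696542692
top red 27 med [ 614.126 -176.213  102.695] lo [ 605.623 -180.415   98.133] hi [ 621.057 -171.931  108.228]
top redtop 23 med [ 612.67  -176.213  103.065] lo [ 605.565 -180.434  100.178] hi [ 621.095 -171.88   108.252]
top orange 121 med [ 570.73  -174.593  162.566] lo [ 557.319 -185.128  157.444] hi [ 582.697 -164.036  167.39 ]
top fork 262 med [ 501.129 -175.082  105.774] lo [ 467.823 -193.6     99.518] hi [ 522.266 -156.015  111.863]
side red 24 med [ 610.851 -173.299   97.051] lo [ 604.551 -178.337   87.963] hi [ 619.11  -169.211  102.988]
side redtop 7 med [ 613.282 -172.671  101.333] lo [ 606.591 -177.726  100.802] hi [ 618.89  -171.098  103.147]
side fork 158 med [ 493.1   -168.24   103.694] lo [ 464.525 -194.455   96.894] hi [ 519.892 -154.033  107.769]
t 7.88 pos [492.558  64.383 247.891] grip 55.2 F [ 0.172 -0.281  0.615] q [ 0.4   0.22 -0.67  1.9   0.17  1.06 -1.77]
shift units [ 0.091 -0.488 -0.065] turn units [-0.072 -0.044 -0.059]
```

View pics/p2.png

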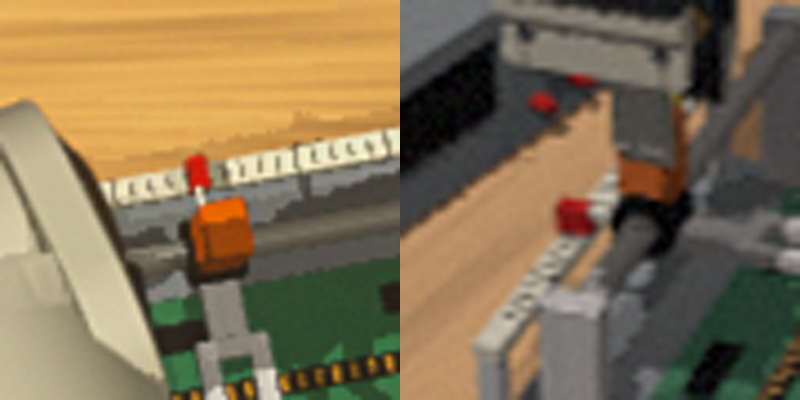

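The pointer (crop at 202,195) runs straight into the middle of the red marker (197,172), so the offset is about 1 mm. On to the probe.

Request:
carry_out(commands=[[[0.015,-0.12,-0.016],[-0.07,-0.04,-0.06],0.6],[[0.015,-0.12,-0.016],[0,0,0],0.6],[[0.015,-0.12,-0.016],[0,0,0],0.6],[[0.01,-0.06,-0.01],[0,0,0],0.6],[[0,0,0],[0,0,0],0.6],[[0,0,0],[0,0,0],0.6]])

```text
time: 8.62
position: [500.0, 270.1, 216.0]
tool_rot: [[0.0, 0.133, -0.991], [-0.003, -0.991, -0.133], [-1.0, 0.003, 0.0]]
ft_force: [-0.4, -0.8, 0.3]
grip_width: 54.8
```

```bash
cat > probe.py <<'E'
from m import *
for n in('top','side'):
    f=grab(n);P=cloud(f)
    st(n+' handle',P,mask(f,'red')&box(P,[490,310],40,88,160))
    st(n+' htop',P,mask(f,'red')&box(P,[490,310],40,134,160))
    m=mask(f,'blue')&box(P,[485,310],55,-5,12); st(n+' foot',P,m)
    if m.sum()>30: print('foot circle',cv2.minEnclosingCircle(P[m&box(P,[485,310],45,2,10)][:,:2].astype(np.float32)))
delta([490,310,155],9)
E
python3 probe.py
```

```text
top handle 0
top htop 0
top foot 0
side handle 111 med [486.309 314.434 119.46 ] lo [481.462 307.034  91.364] hi [493.985 317.766 140.303]
side htop 30 med [488.393 311.754 138.095] lo [482.181 303.212 134.202] hi [495.288 317.504 140.53 ]
side foot 309 med [480.567 318.846   5.278] lo [458.89  281.532   2.412] hi [518.495 340.18    9.665]
foot circle ((488.0357360839844, 310.9134826660156), 35.11206817626953)
t 8.72 pos [499.964 269.821 216.287] grip 55.3 F [ 0.347 -0.869  0.212] q [ 0.02  0.42 -0.72  1.76  0.31  1.07 -2.24]
shift units [ 0.122 -0.083  0.009] turn units [-0.141 -0.001 -0.015]
```

Request:
carry_out(commands=[[[0.04,-0.06,0.006],[-0.14,0,0],0.6],[[0.02,-0.02,0.003],[0,0,0],0.6],[[0,0,0],[0,0,0],0.6],[[0,0,0],[0,0,0],0.6]])

```text
time: 9.22
position: [493.9, 302.7, 186.7]
tool_rot: [[0.004, 0.146, -0.989], [-0.006, -0.989, -0.147], [-1.0, 0.006, -0.003]]
ft_force: [-0.8, -0.7, 0.2]
grip_width: 55.1
```

```bash
python3 -c "
from m import *
delta([489.5,309.5,101],9)"
```

```text
t 9.22 pos [493.926 302.685 186.671] grip 55.1 F [-0.83  -0.677  0.154] q [-0.06  0.48 -0.7   1.77  0.36  1.03 -2.32]
shift units [ 0.171 -0.016  0.007] turn units [-0.058 -0.016 -0.036]
```

Request:
carry_out(commands=[[[0.03,-0.014,0.006],[-0.06,-0.02,-0.035],0.6],[[0.02,0,0],[0,0,0],0.6],[[0,0,0],[0,0,0],0.6],[[0,0,0],[0,0,0],0.6]])

```text
time: 9.72
position: [490.8, 307.7, 160.3]
tool_rot: [[0.0, 0.155, -0.988], [-0.001, -0.988, -0.155], [-1.0, 0.001, 0.0]]
ft_force: [0.0, 0.1, 0.3]
grip_width: 54.9
```

```bash
python3 -c "
from m import *
delta([489.5,309.5,101],9)"
```

```text
t 9.72 pos [490.771 307.659 160.311] grip 54.9 F [0.014 0.082 0.342] q [-0.08  0.51 -0.69  1.79  0.38  0.98 -2.34]
shift units [ 0.119 -0.004  0.002] turn units [-0.008  0.001 -0.004]
```

Request:
carry_out(commands=[[[0.04,-0.004,0.002],[0,0,0],0.6],[[0.03,0,0],[0,0,0],0.6],[[0.03,0,0],[0,0,0],0.6],[[0.01,0,0],[0,0,0],0.6],[[0,0,0],[0,0,0],0.6],[[0,0,0],[0,0,0],0.6]])

```text
time: 10.48
position: [489.1, 309.5, 100.8]
tool_rot: [[-0.001, 0.155, -0.988], [-0.001, -0.988, -0.155], [-1.0, 0.001, 0.001]]
ft_force: [-0.3, -0.6, -0.1]
grip_width: 55.0
```

```bash
python3 probe.py; python3 -c "
from m import *
delta([489.5,309.5,101],9)"
```

```text
top handle 0
top htop 0
top foot 0
side handle 2 med [488.487 314.923  98.575] lo [487.886 314.655  89.782] hi [489.087 315.191 107.368]
side htop 0
side foot 310 med [481.028 319.071   5.16 ] lo [458.99  281.155   2.457] hi [519.153 340.866   9.049]
foot circle ((488.6019592285156, 310.80804443359375), 34.583126068115234)
t 10.57 pos [489.216 309.482 101.001] grip 54.8 F [ 0.643 -0.823 -0.469] q [-0.12  0.58 -0.65  1.83  0.45  0.88 -2.39]
shift units [-0.108 -0.001 -0.002] turn units [-0.008  0.004 -0.005]
t 10.57 pos [489.216 309.482 101.001] grip 54.8 F [ 0.643 -0.823 -0.469] q [-0.12  0.58 -0.65  1.83  0.45  0.88 -2.39]
shift units [ 0.     0.    -0.001] turn units [-0.008  0.004 -0.005]
```

Positioned; close.

Request:
carry_out(commands=[[[0,0,0],[0,0,0],0.3],[[0,0,0],[0,0,0],0.2],[[0,0,0],[0,0,0],0.1],[[0,0,0],[0,0,0],0],[[0,0,0],[0,0,0],0],[[0,0,0],[0,0,0],0],[[0,0,0],[0,0,0],0]])

```text
time: 11.45
position: [489.9, 309.5, 102.0]
tool_rot: [[0.001, 0.155, -0.988], [-0.001, -0.988, -0.155], [-1.0, 0.001, -0.001]]
ft_force: [0.5, -0.6, -0.4]
grip_width: 15.1
```

Request:
carry_out(commands=[[[-0.02,0,0],[0,0,0],0],[[-0.03,0,0],[0,0,0],0],[[-0.03,0,0],[0,0,0],0],[[-0.03,0,0],[0,0,0],0],[[-0.03,0,0],[0,0,0],0],[[-0.03,0,0],[0,0,0],0],[[-0.03,0,0],[0,0,0],0],[[-0.03,0,0],[0,0,0],0],[[0,0,0],[0,0,0],0],[[0,0,0],[0,0,0],0]])

```text
time: 12.7
position: [490.2, 310.2, 226.9]
tool_rot: [[0.004, 0.155, -0.988], [0.001, -0.988, -0.155], [-1.0, -0.0, -0.004]]
ft_force: [0.3, -1.1, -0.8]
grip_width: 15.4
```

```bash
python3 - <<'E'
from m import *
f=grab('side'); P=cloud(f)
m=mask(f,'blue')&box(P,[488,310],55,-5,90); st('stand',P,m); print(cv2.minEnclosingCircle(P[m&box(P,[488,310],50,2,10)][:,:2].astype(np.float32)))
save(f,'lift',(230,180,370,360),3)
e,u=frame(9); t=435*e-175.5*u
delta([*t,230],9)
E
```

```text
stand 578 med [482.472 318.238   8.607] lo [460.784 284.147   2.99 ] hi [516.245 339.135  79.142]
((488.3674621582031, 310.6381530761719), 34.85734939575195)
t 12.75 pos [490.198 310.28  226.849] grip 15.1 F [ 0.024 -0.396  0.052] q [-0.05  0.43 -0.73  1.73  0.32  1.1  -2.29]
shift units [-0.007  0.811  0.194] turn units [-0.008 -0.022  0.001]
```

View pics/lift.png

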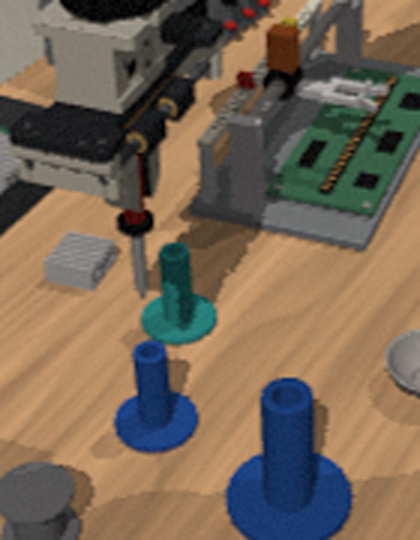

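The probe (flange at 135,222) is clear and the small blue stand is upright at (155,400) in the crop. Carry it to in front of the fork mouth.

Request:
carry_out(commands=[[[0,0.06,0.016],[0,-0.02,0],0],[[0,0.1,0.025],[0,0,0],0],[[0,0.11,0.027],[0,0,0],0],[[0,0.11,0.027],[0,0,0],0],[[0,0.11,0.027],[0,0,0],0],[[0,0.11,0.027],[0,0,0],0],[[0,0.09,0.022],[0,0,0],0],[[0,0.05,0.01],[0,0,0],0],[[0,0,0],[0,0,0],0],[[0,0,0],[0,0,0],0]])

```text
time: 14.0
position: [453.6, -79.2, 220.1]
tool_rot: [[-0.01, 0.157, -0.988], [0.004, -0.988, -0.157], [-1.0, -0.006, 0.009]]
ft_force: [-0.8, 0.6, -0.8]
grip_width: 15.6
```

```bash
python3 - <<'E'
from m import *
e,u=frame(9); t=435*e-175.5*u
delta([*t,141],9)
E
```

```text
t 14.0 pos [453.641 -79.248 220.061] grip 15.6 F [-0.763  0.582 -0.838] q [ 0.67  0.19 -0.61  2.    0.12  1.   -1.41]
shift units [ 0.158  0.053 -0.   ] turn units [0.001 0.05  0.032]
```

Request:
carry_out(commands=[[[0,0.05,0],[0,0.05,0.03],0],[[0.05,0,0],[0,0,0],0],[[0.05,0,0],[0,0,0],0],[[0.04,0,0],[0,0,0],0],[[0,0,0],[0,0,0],0],[[0,0,0],[0,0,0],0]])

```text
time: 14.75
position: [460.3, -94.1, 148.8]
tool_rot: [[0.002, 0.172, -0.985], [0.004, -0.985, -0.172], [-1.0, -0.003, -0.003]]
ft_force: [0.5, 0.4, -0.8]
grip_width: 15.6
```

```bash
cat > fk.py <<'E'
from m import *
import sys
e,u=frame(9); t=435*e-175.5*u
delta([*t,143],9)
f=grab('side'); P=cloud(f); a=P[...,:2]@e;b=P[...,:2]@u;z=P[...,2]; p=np.array(r.read_state()['position']); A,B=p[:2]@e,p[:2]@u; print('tool ab',A,B)
fl=L('side')
near=(abs(a-A)<25)&(abs(b-B)<25)
Q=np.stack([a,b,z],-1)
hsv=cv2.cvtColor(f['image'],cv2.COLOR_RGB2HSV)
for nm,m in(('shaft',near&(z>50)&(z<p[2]-27)),('flangeblack',near&(hsv[...,2]<50)&(z>p[2]-40)&(z<p[2]-5)),('red',near&mask(f,'red')&(z>90))):
    if m.sum(): print(nm,m.sum(),np.median(Q[m],0),np.percentile(Q[m],4,axis=0),np.percentile(Q[m],96,axis=0))
c=pix(f,np.r_[480*e-175*u,105]).astype(int)
save(f,sys.argv[1],(c[0]-50,c[1]-50,c[0]+50,c[1]+50),6)
E
python3 fk.py f1
```

```text
t 14.75 pos [460.261 -94.123 148.836] grip 15.6 F [ 0.465  0.352 -0.834] q [ 0.65  0.3  -0.58  2.06  0.22  0.84 -1.45]
shift units [0.012 0.021 0.01 ] turn units [ 0.093 -0.016  0.018]
tool ab 439.82659780233706 -164.99364092491237
shaft 66 [ 437.914 -159.936   93.443] [ 433.339 -165.327   65.984] [ 450.926 -154.712  118.899]
flangeblack 37 [ 435.527 -156.877  131.23 ] [ 426.414 -169.846  120.247] [ 450.206 -149.     133.623]
red 1 [ 444.881 -162.284  138.117] [ 444.881 -162.284  138.117] [ 444.881 -162.284  138.117]
```

View pics/f1.png

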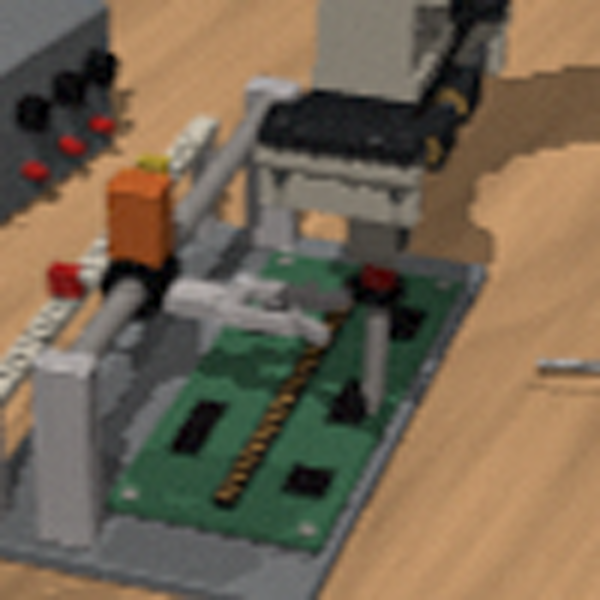

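Probe hangs vertical below the fingers (flange at 378,283) in front of the mouth (335,320). Line up sideways.

Request:
carry_out(commands=[[[0.01,0.023,0],[0.09,-0.015,0.02],0],[[0,0,0],[0,0,0],0],[[0,0,0],[0,0,0],0]])

```text
time: 15.18
position: [463.6, -106.8, 145.1]
tool_rot: [[0.003, 0.155, -0.988], [-0.002, -0.988, -0.155], [-1.0, 0.003, -0.003]]
ft_force: [-0.6, -0.6, -0.4]
grip_width: 15.2
```

```bash
python3 - <<'E'
from m import *
e,u=frame(9); t=501.5*e-176.4*u
p=np.array(r.read_state()['position'][:2]); print(p@e,p@u)
delta([*t,143],9)
E
```

```text
441.213606703861 -178.02673459574552
t 15.18 pos [ 463.631 -106.814  145.136] grip 15.2 F [-0.601 -0.551 -0.417] q [ 0.66  0.32 -0.56  2.05  0.23  0.83 -1.46]
shift units [ 0.005 -0.003 -0.121] turn units [-0.007 -0.015 -0.014]
```

Request:
carry_out(commands=[[[0,-0.003,-0.03],[0,0,0],0],[[0,0,-0.025],[0,0,0],0],[[0,0,-0.02],[0,0,0],0],[[0,0,-0.015],[0,0,0],0],[[0,0,0],[0,0,0],0],[[0,0,0],[0,0,0],0]])

```text
time: 15.92
position: [511.9, -97.1, 145.3]
tool_rot: [[0.004, 0.156, -0.988], [-0.001, -0.988, -0.156], [-1.0, 0.002, -0.003]]
ft_force: [0.5, -0.5, -1.7]
grip_width: 15.6
```

```bash
python3 - <<'E'
from m import *
e,u=frame(9); t=502*e-176.4*u
p=np.array(r.read_state()['position'][:2]); print(p@e,p@u)
delta([*t,143],9)
E
```

```text
490.4024274130114 -176.0241126086306
t 15.93 pos [511.901 -97.141 145.306] grip 15.6 F [ 0.483 -0.475 -1.713] q [ 0.59  0.39 -0.55  1.95  0.27  0.87 -1.51]
shift units [ 0.005  0.001 -0.023] turn units [-0.004 -0.02  -0.012]
```

Request:
carry_out(commands=[[[0,0,-0.014],[0,0,0],0],[[0,0,-0.008],[0,0,0],0],[[0,0,0],[0,0,0],0],[[0,0,0],[0,0,0],0]])

```text
time: 16.42
position: [522.9, -95.7, 145.4]
tool_rot: [[0.003, 0.155, -0.988], [-0.002, -0.988, -0.155], [-1.0, 0.002, -0.003]]
ft_force: [0.1, 0.4, -0.6]
grip_width: 15.3
```

```bash
python3 fk.py f2
```

```text
t 16.43 pos [522.939 -95.685 145.39 ] grip 15.3 F [ 0.12   0.373 -0.582] q [ 0.58  0.41 -0.55  1.92  0.27  0.88 -1.52]
shift units [ 0.004 -0.002  0.133] turn units [-0.007 -0.017 -0.014]
tool ab 501.5346458729796 -176.3342965851444
shaft 154 [ 497.5   -170.028  102.664] [ 478.795 -189.16    66.986] [ 523.696 -155.778  110.555]
flangeblack 31 [ 495.081 -168.729  127.591] [ 486.996 -178.399  123.385] [ 510.812 -160.12   131.331]
```

View pics/f2.png

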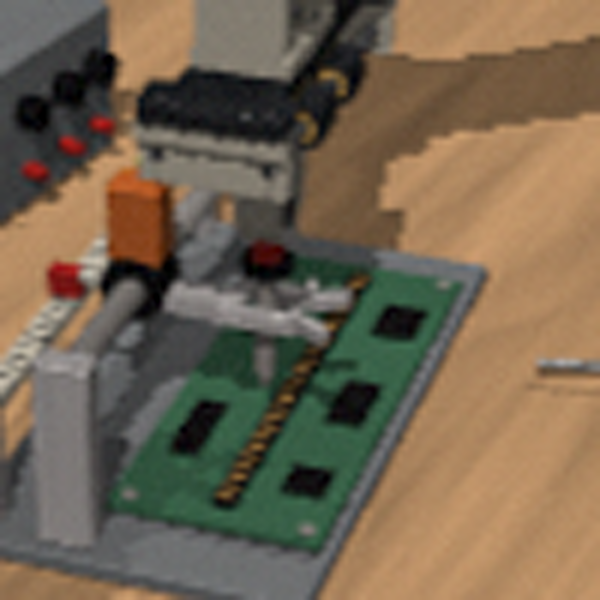

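The shaft is between the prongs (265,360 below, flange 265,265 above). Lower it gently.

Request:
carry_out(commands=[[[0.01,0,0],[0,0,0],0],[[0.01,0,0],[0,0,0],0],[[0.004,0,0],[0,0,0],0],[[0,0,0],[0,0,0],0],[[0,0,0],[0,0,0],0]])

```text
time: 17.1
position: [522.4, -95.8, 132.2]
tool_rot: [[0.003, 0.155, -0.988], [-0.002, -0.988, -0.155], [-1.0, 0.002, -0.002]]
ft_force: [0.2, -0.2, -0.7]
grip_width: 15.6
```

Request:
carry_out(commands=[[[0.004,0,0],[0,0,0],0],[[0,0,0],[0,0,0],0],[[0,0,0],[0,0,0],0]])

```text
time: 17.48
position: [522.6, -95.9, 130.3]
tool_rot: [[0.003, 0.155, -0.988], [-0.002, -0.988, -0.155], [-1.0, 0.002, -0.003]]
ft_force: [-0.5, -0.0, -0.2]
grip_width: 15.0
```

Request:
carry_out(commands=[[[0.004,0,0],[0,0,0],0],[[0,0,0],[0,0,0],0]])

```text
time: 17.73
position: [522.7, -95.9, 128.2]
tool_rot: [[0.003, 0.155, -0.988], [-0.002, -0.988, -0.155], [-1.0, 0.003, -0.003]]
ft_force: [0.2, 0.4, -0.6]
grip_width: 15.4
```

Request:
carry_out(commands=[[[0.004,0,0],[0,0,0],0],[[0,0,0],[0,0,0],0]])

```text
time: 17.98
position: [523.3, -96.0, 127.8]
tool_rot: [[0.004, 0.155, -0.988], [-0.003, -0.988, -0.155], [-1.0, 0.004, -0.004]]
ft_force: [0.3, -0.1, -1.2]
grip_width: 15.5
```

Request:
carry_out(commands=[[[0.003,0,0],[0,0,0],0],[[0,0,0],[0,0,0],0]])

```text
time: 18.23
position: [523.7, -96.0, 127.8]
tool_rot: [[0.005, 0.155, -0.988], [-0.004, -0.988, -0.155], [-1.0, 0.005, -0.004]]
ft_force: [-0.4, 0.2, 0.7]
grip_width: 15.6
```

Request:
carry_out(commands=[[[0.006,0,0],[0,0,0],0],[[0,0,0],[0,0,0],0]])

```text
time: 18.48
position: [524.6, -96.3, 127.7]
tool_rot: [[0.006, 0.154, -0.988], [-0.006, -0.988, -0.154], [-1.0, 0.007, -0.005]]
ft_force: [0.4, -0.3, -0.9]
grip_width: 15.3
```

```bash
python3 fk.py f3
```

```text
t 18.48 pos [524.551 -96.273 127.704] grip 15.3 F [ 0.391 -0.273 -0.898] q [ 0.56  0.44 -0.53  1.93  0.3   0.84 -1.55]
shift units [-0.031 -0.003  0.136] turn units [-0.011 -0.029 -0.04 ]
tool ab 503.1899379078871 -177.1859839955135
shaft 50 [ 500.438 -169.206   82.913] [ 480.186 -178.207   52.38 ] [ 524.164 -154.617   99.813]
flangeblack 28 [ 498.466 -168.907  110.479] [ 489.064 -182.049  105.294] [ 512.328 -163.125  113.937]
red 1 [ 498.832 -166.492  122.441] [ 498.832 -166.492  122.441] [ 498.832 -166.492  122.441]
```

View pics/f3.png

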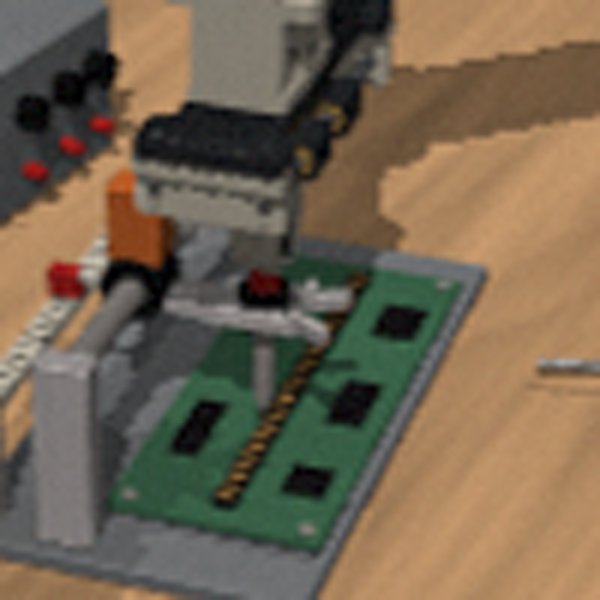

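The flange is seated between prong root and lips (265,290). Release and rise straight up.

Request:
carry_out(commands=[[[0,0,0],[0,0,0],0.25],[[0,0,0],[0,0,0],0.4],[[0,0,0],[0,0,0],0.5],[[0,0,0],[0,0,0],0.5],[[-0.03,0,0],[0,0,0],0.5],[[-0.06,0,0],[0,0,0],0.5],[[-0.08,0,0],[0,0,0],0.5],[[-0.08,0,0.05],[0,0,0],0.5],[[0,0.09,0.06],[0,0,0],0.5],[[0,0.1,0.06],[0,0,0],0.5]])

```text
time: 19.77
position: [456.9, -199.3, 261.0]
tool_rot: [[0.012, 0.167, -0.986], [-0.005, -0.986, -0.167], [-1.0, 0.007, -0.011]]
ft_force: [0.9, -0.9, -0.0]
grip_width: 46.6
```

Request:
carry_out(commands=[[[0,0.1,0.06],[0,0,0],0.5],[[0,0.1,0.06],[0,0,0],0.5],[[0,0.1,0.0],[0,0,0],0.5],[[0,0,0],[0,0,0],0.5]])

```text
time: 20.27
position: [419.3, -367.1, 267.6]
tool_rot: [[0.017, 0.161, -0.987], [-0.012, -0.987, -0.161], [-1.0, 0.015, -0.015]]
ft_force: [-0.0, 1.5, 0.6]
grip_width: 45.8
```

```bash
python3 - <<'E'
from m import *
e,u=frame(9)
for n in('top','side'):
    f=grab(n);P=cloud(f);a=P[...,:2]@e;b=P[...,:2]@u;z=P[...,2];Q=np.stack([a,b,z],-1)
    hsv=cv2.cvtColor(f['image'],cv2.COLOR_RGB2HSV)
    near=(abs(a-502)<30)&(abs(b+176)<30)
    for nm,m in(('handle',near&mask(f,'red')&(z>108)),('htop',near&mask(f,'red')&(z>158)),('hlow',near&mask(f,'red')&(z>112)&(z<135)),('flange',near&(hsv[...,2]<60)&(z>100)&(z<118)),('shaft',near&(z>45)&(z<92)),
      ('orange',mask(f,'orange')&(abs(b+176)<40)&(abs(a-569)<30)&(z>156)),('redmk',mask(f,'red')&(abs(b+176)<25)&(abs(a-612)<20)&(z>99)&(z<110)),
      ('fork',(abs(b+176)<35)&(a<525)&(a>455)&(z>92)&(z<108)&(hsv[...,2]>90))):
        if m.sum(): print(n,nm,m.sum(),np.median(Q[m],0),np.percentile(Q[m],4,axis=0),np.percentile(Q[m],96,axis=0))
    m=mask(f,'blue')&box(P,[488,310],50,2,10); print('stand',cv2.minEnclosingCircle(P[m][:,:2].astype(np.float32)) if m.sum() else 0)
    c=pix(f,np.r_[545*e-176*u,110]).astype(int); k=50 if n=='top' else 40
    save(f,'e'+n,(c[0]-k,c[1]-k,c[0]+k,c[1]+k),400/2/k)
cv2.imwrite('pics/e.png',np.hstack([cv2.imread('pics/etop.png'),cv2.imread('pics/eside.png')]))
s=r.read_state();print(s['time'],s['position'])
E
```

```text
top handle 62 [ 502.09  -172.508  164.45 ] [ 496.442 -181.125  123.916] [ 508.886 -167.505  169.326]
top htop 42 [ 503.334 -174.571  165.507] [ 497.095 -181.776  160.588] [ 509.237 -168.158  169.74 ]
top hlow 9 [ 500.224 -169.656  126.301] [ 496.244 -173.503  117.65 ] [ 507.865 -168.034  131.854]
top flange 46 [ 497.554 -171.511  111.36 ] [ 490.809 -184.792  108.014] [ 514.678 -163.747  115.618]
top orange 128 [ 570.33  -174.481  162.414] [ 557.316 -184.714  157.458] [ 582.913 -163.761  167.041]
top redmk 26 [ 612.836 -176.062  103.52 ] [ 606.377 -180.051  100.062] [ 619.587 -172.023  107.105]
top fork 130 [ 492.93  -164.995  105.035] [ 467.54  -193.682   99.956] [ 522.132 -156.121  107.719]
stand ((489.7832336425781, 308.79620361328125), 33.44573974609375)
side handle 70 [ 502.248 -170.153  141.109] [ 496.697 -177.172  113.818] [ 507.427 -166.448  164.742]
side htop 15 [ 503.484 -169.85   163.658] [ 498.484 -181.032  159.629] [ 506.748 -167.66   166.246]
side hlow 26 [ 502.019 -170.091  122.743] [ 496.779 -174.414  113.741] [ 507.327 -167.087  134.408]
side flange 23 [ 499.926 -167.935  110.865] [ 490.114 -175.925  105.955] [ 513.032 -161.649  112.295]
side shaft 34 [ 499.929 -171.885   67.166] [ 496.11  -175.261   47.446] [ 503.727 -165.973   85.554]
side orange 36 [ 566.969 -168.354  161.185] [ 557.483 -180.431  156.21 ] [ 580.453 -161.47   163.083]
side redmk 11 [ 611.616 -175.014  101.233] [ 607.681 -179.225   99.637] [ 618.147 -168.793  103.215]
side fork 106 [ 486.076 -161.794  103.123] [ 465.578 -195.314   96.165] [ 519.724 -153.226  107.147]
stand ((490.08831787109375, 311.1173400878906), 35.26657485961914)
20.375 [ 420.264 -362.689  267.394]
```

View pics/e.png

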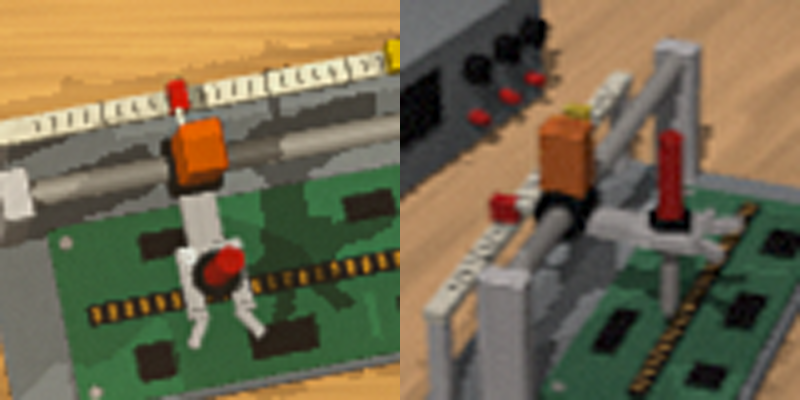

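Everything agrees: the probe is upright (handle and shaft in line), the flange is down at about 106 mm, the pointer meets the red marker, and the stand hasn't moved. Handing in.

```bash
python3 -c "
from plant import r
print(r.finish_job())"
```

```text
the job is handed in; nothing more can be done
None
```

I slid the collar to the red marker and released it. I then drew the probe straight up out of the small blue stand, hung it in the fork, and handed the job in at about 20 s of the 61 s. No verdict was reported.

What the last checks showed:
- **Pointer:** it meets the red marker in both views. By the top camera the grip is about 1.6 mm from the marker's middle along the bar (limit 4 mm); the fingers' position at release gave about 0.5 mm. The two agree to about 2 mm, the calibration's accuracy.
- **Probe:** it stands upright in the fork. The axis is about 1–2 mm from the seat, and the flange underside is at about 106 mm against a fork top of 105–106 mm. The wrist force showed no clear contact when it seated, so I relied on the fingers stopping at 127.8 mm and on the pictures.
- **Stand:** it is upright and its foot is within about 2 mm of where it started.
- **Other things:** the robot was well clear of everything. I did not re-measure the bystanders, but the arm never came near them.

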